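Load the slide reader and lower its cover

TASK

Take the slide cassette that stands on edge in the rack, lay it down flat on the worktop and let go, then take it again and set it flat and gently on the bed of the slide reader, between the four corner guides; do not tip or drop it onto the bed. Then bring the reader's hinged cover down gently and without letting it fall, until it is fully closed on its stop. Leave the other things on the worktop where they are.

Things in the scene. Friction and masses are not known exactly. Their poses are not given: they have to be found in the camera images.
- cassette: Loose grey slide cassette: flat frame with three glass slides, 110 x 60 x 18 mm, 0.12 kg, solid, the same on both faces. Origin at its centre; x axis = thickness (18 mm), y = length (110), z = width (60). It starts standing on a long edge (z up) in the rack's middle slot. On the bed it must lie flat (x upright), either face up, either way round, length along the bed's y.
- rack: Low fixed aluminium rack on the worktop, 112 (x) x 130 (y) x 21 mm high. Origin at the centre of its underside. Three slots run along its y, 24 mm wide, 34 mm apart; floors 6 mm and walls 21 mm above the worktop. The cassette stands loosely in the middle slot (centre 36 mm, top 66 mm above the worktop). The worktop in front of it (towards the robot) is free.
- bed (a point): Centre of the slide reader's flat bed, on its surface, 35 mm above the worktop. x points to the rear (away from the robot), y to the left along the bed's length, z up. Four L-shaped corner guides, 8 mm high, leave room for 118 mm along y and 68 mm along x; the long sides have no guide within 47 mm of the middle, so fingers fit there.
- reader: The slide reader: fixed white box, origin at the centre of the bed projected down to the worktop, axes as the bed's. A rear wall starts 96 mm behind the bed's centre, side cheeks stand 78 mm to each side, both to 62 mm above the worktop; the front is open and the base ends 80 mm in front of the centre.
- cover_hinge (a point): Middle of the cover's hinge axis, which runs along the reader's y, 100 mm behind the bed's centre and 70 mm above the worktop. Fixed; axes as the bed's.
- cover_bar (a point): Middle of the round steel handle bar, 12 mm thick, 100 mm long along y, 205 mm from the hinge axis, held by two arms at its ends with a gap of 34 mm to the cover's edge. The cover: 165 mm long from the hinge, 180 wide, 12 thick, grey with a clear window. The bar is on top when the cover is open, and in front of the reader, 70 mm above the worktop, when closed.
- cover (a joint): Angle of the cover, rad: 0 closed on its stop (level), pi/2 upright, 1.75 at its rear stop. It starts open at 1.5 to 1.72. The weakly braked hinge holds it near upright; let go anywhere below about 1.1 it falls shut, hard. Swinging it takes under 3 N at the bar.
- microscope: Fixed microscope, an obstacle about 0.45 m high on a draped cloth to the right of the reader, reaching from 0.5 m ahead of the robot to the wall; go round its front. Origin near its foot.
- jar: Bystander, loose: clear screw-lid specimen jar, 44 mm across, 56 mm high. Origin at the centre of its underside.
- dish: Bystander, loose: shallow round petri dish with lid, 61 mm across, 15 mm high. Origin at the centre of its underside.
- calculator: Bystander, loose: pocket calculator, 128 x 72 x 13 mm, lying flat. Origin at the centre of its underside.
- tape_roll: Bystander, loose: roll of tape lying flat, 103 mm across, 25 mm high. Origin at the centre of its underside.
- counter: Bystander, loose: round metal hand tally counter, 48 x 65 x 30 mm. Origin at the centre of its underside.

How it is judged:
By the outcome, as a careful person would: the job done as asked, in the order asked, and still so for the second after the job is handed in, with the robot touching nothing.
It also fails if it takes over 72 s, if anything falls off the work surface, if the arm or the gripper's body presses on something with over 40 N, if the wrist force passes 120 N, or if a joint passes its speed limit or range.

ROBOT

A 6-joint arm with a two-finger parallel gripper is mounted at the origin on a cart in front of the work surface, level with it; the furniture and walls round the work are solid. World frame = base frame: x ahead of the robot, y to its left, z up, the work surface at z = 0. Lengths are in m, angles in degrees, forces in N, time in s.
With the tool pointing down it reaches from about 0.25 to 0.775 m from the base axis. Payload 8.9 kg.
Tool frame: the origin (TCP) lies midway between the tips of the shut fingers; the grasp point (between the pads) lies 19 mm behind it; z points along the fingers, y is the line along which they close (so a half turn about z gives the same grasp; the last joint's range is limited). The gripper opens to 85 mm and grips with 20 to 120 N. Pads are 22 mm wide; open, the fingers measure 114 mm over their backs; the gripper's body (76 mm by 85 mm) begins 54 mm behind the grasp point. The pads swing forward as they close: fully open they stand 13 mm farther back than shut.
Start: joints at [61.003, 16.656, -8.789, 64.555, 0, 82.019], TCP at [0.188, 0.49, 0.231] pointing down, gripper open.
Joint ranges: [-144.48, 144.48], [-52.06, 99.96], [-74.48, 78.29], [-112.23, 115.85], [-86.99, 84.42], [-180, 180]. Speed limits (degrees/s): [127.2, 127.2, 159.86, 180, 180, 180].

INTERFACE

Orientations are given as a 3x3 rotation matrix whose columns are the frame's x, y, z axes.
In Python, from workcell import * gives the robot as it stands. Calls block until the motion is done:
- move_pose(position, orientation): joint-space move of the TCP to a pose.
- move_linear(position, frame=None, max_speed=0.15, stop_force=None): straight line of the TCP; frame=None keeps the orientation; max_speed is the mean speed in m/s. With stop_force (N) it stops when the force on the tool has changed by that much, and returns True; else False.
- move_joints(angles): joint-space move.
- let_go() and close_gripper(): open the fingers fully, or close them until they stop; the grip force is fixed at half the most.
- dwell(seconds).
- solve_ik(position, orientation): joint angles nearest the present ones, or None.
- observe(): the state.
- read_camera(name): name is "side" or "top" or "wrist"; returns a dict with "color" (384x512x3 uint8, red, green, blue), "fx", "fy", "cx", "cy" (pixels), "cam_to_world" (4x4, takes a point from camera to world coordinates); the wrist camera has in their place "hand_eye" (4x4, takes a point from camera to tool coordinates, whose origin is the TCP and whose axes are the flange's). Camera axes: x right, y down, z forward; pixel columns grow to the right and rows downward; lengths in m; the calibration is good to about 2 mm. A picture is of the moment at which its call begins: read the wrist's pose just before it. There is no depth.
A pose or a line that the arm cannot do raises Unreachable and nothing moves.
- sign_off(): hands the job in; it is judged then, once.
Trained networks look in a picture, given as the dict that the camera call returned (one of the last four; its "shot" number tells which), for a name from the list of things; names that differ only in an ending like _2 or _b are one class to them, and where a whole thing is asked for, a point or a joint stands for the part that bears it (a point fixed in the world has none). Each returns a list of dicts, best first, with "conf" (0 to 1); they miss things now and then, are a little off and sometimes report something else, mostly with a low value. They report only what shows in the picture. A call takes as long as a camera call.
- look_for(picture, query): "at" ([column, row] in pixels, amid what is visible of it).
The state is a dict: "clock": time; "joints": joint angles; "joint_velocities": joint speeds; "joint_torque": joint torques, N m; "tcp_pos": TCP position; "tool_rot": TCP orientation; "contact_force": force on the tool from outside, world axes, zero at the start; "wrist_torque": the same for the moment, N m; "opening": finger opening in m; "gripper_force": force on a finger pad.
Only numpy, scipy, OpenCV 4.12 (cv2) and the standard library are available. Lean on these libraries where they do the work, as an engineer would, in place of code of your own. Each camera call takes 0.05 s, during which the arm holds its last target. There are 200 camera calls.

## Working session

There is one attempt and no reset: what is moved stays moved. The work goes in short steps, each a Python script; the robot and the scene stay as the last script left them, time stands still between calls to the robot, and variables do not carry over. Pictures are saved under pics/ and viewed, at most 10 in all, crops included, and the job is handed in when it is done.

```bash
mkdir -p pics; cat > h.py <<'E'
from workcell import *
import numpy as np, cv2
def ray(p,uv,s=None):
    if 'cam_to_world' in p: T=np.array(p['cam_to_world'])
    else:
        M=np.eye(4);M[:3,:3]=s['tool_rot'];M[:3,3]=s['tcp_pos'];T=M@np.array(p['hand_eye'])
    d=T[:3,:3]@np.array([(uv[0]-p['cx'])/p['fx'],(uv[1]-p['cy'])/p['fy'],1.])
    return T[:3,3],d
def at_z(p,uv,z,s=None):
    o,d=ray(p,uv,s); return o+d*(z-o[2])/d[2]
def proj(p,X,s=None):
    if 'cam_to_world' in p: T=np.array(p['cam_to_world'])
    else:
        M=np.eye(4);M[:3,:3]=s['tool_rot'];M[:3,3]=s['tcp_pos'];T=M@np.array(p['hand_eye'])
    q=np.linalg.inv(T)@np.append(X,1); return [p['fx']*q[0]/q[2]+p['cx'],p['fy']*q[1]/q[2]+p['cy']]
def save(p,n,scale=1.5): cv2.imwrite('pics/'+n+'.png',cv2.resize(p['color'][:,:,::-1],None,fx=scale,fy=scale))
E
python3 - <<'E'
from h import *
s=observe();print(s)
for n in ["top","side"]:
    p=read_camera(n);save(p,n)
    print(n,np.round(p['cam_to_world'],3).tolist(),p['fx'],p['cx'])
    for q in ["cassette","rack","reader","cover_bar","microscope","jar","dish","calculator","tape_roll","counter"]:
        for r in look_for(p,q)[:2]:
            print(q,round(r['conf'],2),np.round(r['at']),np.round(at_z(p,r['at'],0.02),3))
E
```

```text
{'clock': 0.0, 'joints': array([ 6.10019462e+01,  1.66903192e+01, -8.83223505e+00,  6.45565763e+01,
        1.85270804e-04,  8.20185172e+01]), 'joint_velocities': array([-0.1041041 , -0.0103371 ,  0.02791214,  0.02387222,  0.01026581,
       -0.05234515]), 'joint_torque': array([ 7.28446485e-04, -5.37145507e+01,  3.31368327e+01,  1.62074628e-02,
       -1.80463712e-04,  8.78779758e-06]), 'tcp_pos': array([0.18805424, 0.48966569, 0.23071212]), 'tool_rot': array([[-9.33476675e-01,  3.58637485e-01, -6.72352107e-04],
       [ 3.58638063e-01,  9.33475915e-01, -1.20638227e-03],
       [ 1.94970595e-04, -1.36726076e-03, -9.99999046e-01]]), 'contact_force': array([-0.4841762 ,  0.23665163, -0.26609353]), 'wrist_torque': array([-0.05002075,  0.01484558, -0.02000577]), 'gripper_force': 0.0, 'opening': 0.08554572901727518}
top [[-0.025, -0.994, 0.104, 0.378], [-1.0, 0.027, 0.015, 0.118], [-0.018, -0.104, -0.994, 1.417], [0.0, 0.0, 0.0, 1.0]] 431.0605386056803 260.8625381629248
cassette 0.47 [195. 197.] [0.507 0.356 0.02 ]
cassette 0.34 [198. 198.] [0.501 0.344 0.02 ]
rack 0.27 [283. 234.] [0.37
[... 373 characters left out ...]
 ]
counter 0.74 [303. 236.] [0.371 0.008 0.02 ]
side [[0.41, -0.804, 0.431, 0.032], [-0.912, -0.363, 0.19, -0.082], [0.004, -0.471, -0.882, 1.036], [0.0, 0.0, 0.0, 1.0]] 419.88345561130365 252.84838681872765
cassette 0.57 [180. 163.] [0.524 0.363 0.02 ]
rack 0.86 [182. 172.] [0.499 0.343 0.02 ]
reader 0.85 [272. 160.] [0.642 0.128 0.02 ]
jar 0.88 [218. 248.] [0.339 0.149 0.02 ]
dish 0.91 [251. 246.] [0.379 0.076 0.02 ]
dish 0.71 [275. 263.] [0.364 0.002 0.02 ]
calculator 0.89 [140. 194.] [0.392 0.413 0.02 ]
calculator 0.68 [270. 167.] [0.618 0.126 0.02 ]
tape_roll 0.67 [221. 122.] [0.701 0.321 0.02 ]
counter 0.71 [274. 268.] [ 0.352 -0.001  0.02 ]
counter 0.47 [227. 123.] [0.706 0.302 0.02 ]
```

View pics/top.png

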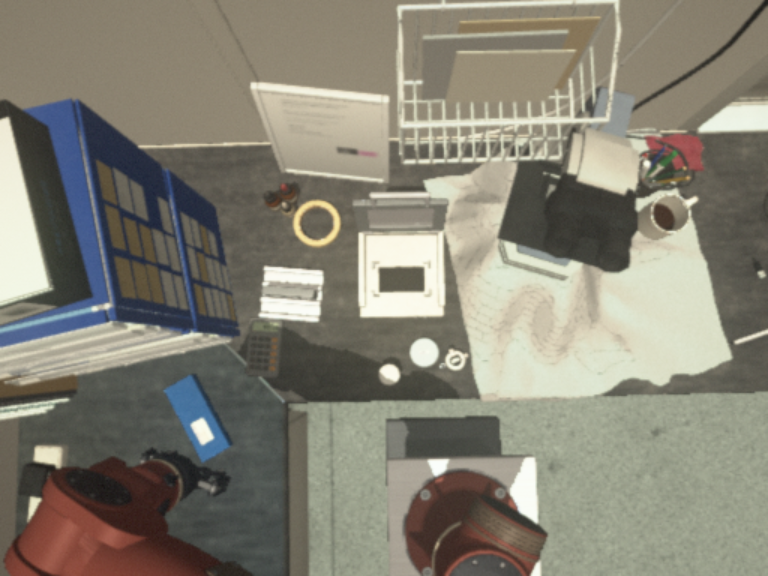

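View pics/side.png

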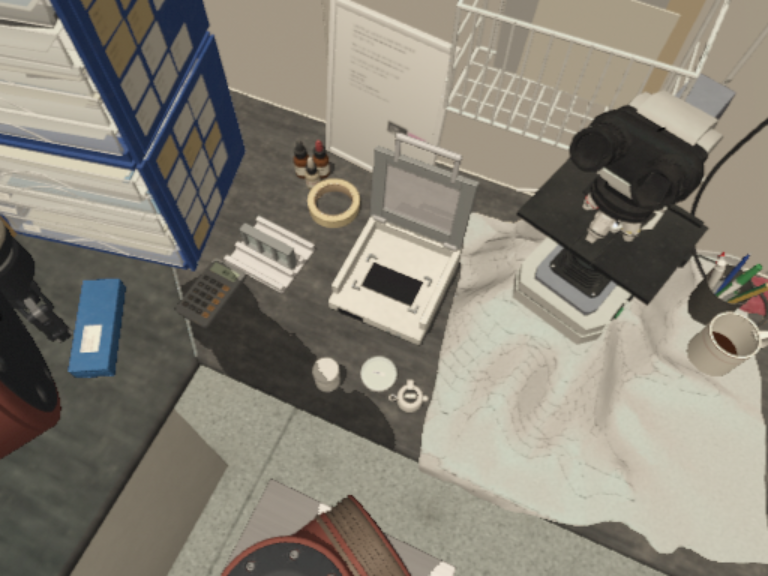

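The top view shows the rack at (291,293) with the cassette standing along y, the reader bed at (401,279), the cover up with its bar at (402,195), the calculator at (263,348) and the jar at (389,374). The side view agrees, and there is free space between the calculator and the jar. Next are close looks with the wrist camera.

```bash
python3 - <<'E'
from h import *
R1=np.array([[0,1,0],[1,0,0],[0,0,-1.]]);R2=np.array([[0,-1,0],[-1,0,0],[0,0,-1.]])
for R in(R1,R2):
    for P in([.42,.30,.30],[.48,.12,.3],[.5,.344,.03],[.58,.12,.04]): print(np.round(solve_ik(P,R),0))
move_linear([.30,.27,.30])
R=R1
for i,P in enumerate(([.42,.30,.28],[.50,.12,.28])):
    move_pose(P,R); s=observe(); p=read_camera("wrist"); save(p,f"w{i}",1.5)
    np.savez(f"w{i}.npz",**{k:p[k] for k in('fx','fy','cx','cy','hand_eye')},tool_rot=s['tool_rot'],tcp_pos=s['tcp_pos'])
    print(s['tcp_pos'],s['clock'],np.round(p['hand_eye'],3).tolist())
    for q in ["cassette","rack","reader","cover_bar"]:
        for r in look_for(p,q)[:2]: print(q,round(r['conf'],2),np.round(r['at']),np.round(at_z(p,r['at'],0.02,s),3))
E
```

```text
[ 27.  14.  -2.  74.   0. 117.]
[ 6. 12. -5. 73.  0. 96.]
[ 28.  35. -11.  43.   0. 118.]
[  5.  33. -13.  43.   0.  95.]
[ 27.  14.  -2.  74.   0. -63.]
[  6.  12.  -5.  73.   0. -84.]
[ 28.  35. -11.  43.   0. -62.]
[  5.  33. -13.  43.   0. -85.]
[0.41950943 0.3001384  0.27993807] 4.0083 [[-0.001, -0.953, -0.302, 0.078], [1.0, -0.001, 0.0, -0.001], [-0.0, -0.302, 0.953, -0.143], [0.0, 0.0, 0.0, 1.0]]
cassette 0.78 [344.  94.] [0.514 0.359 0.02 ]
rack 0.77 [325.  87.] [0.492 0.366 0.02 ]
reader 0.56 [359. 271.] [0.552 0.125 0.02 ]
cover_bar 0.59 [468. 283.] [0.705 0.106 0.02 ]
[0.49970307 0.12067016 0.28004806] 5.0667 [[-0.001, -0.953, -0.302, 0.078], [1.0, -0.001, 0.0, -0.001], [-0.0, -0.302, 0.953, -0.143], [0.0, 0.0, 0.0, 1.0]]
reader 0.57 [392. 162.] [0.66  0.099 0.02 ]
reader 0.18 [116. 123.] [0.326 0.147 0.02 ]
cover_bar 0.77 [454. 182.] [0.74  0.073 0.02 ]
```

View pics/w0.png

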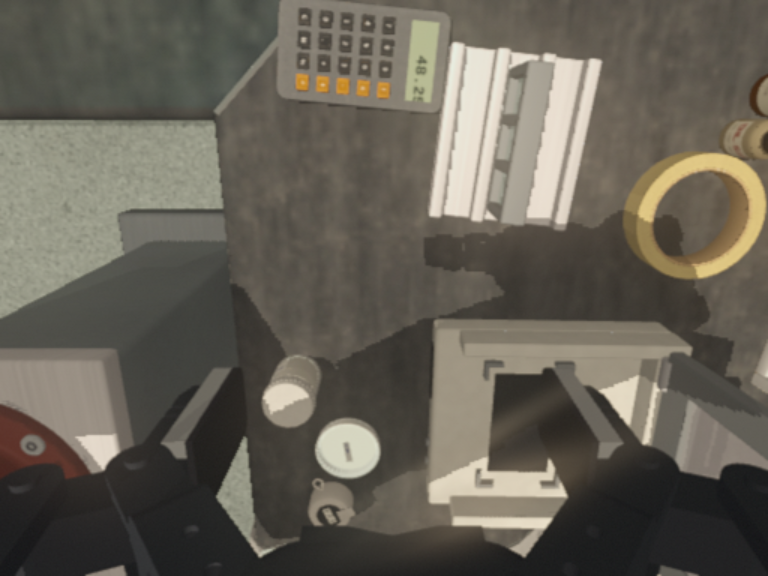

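View pics/w1.png

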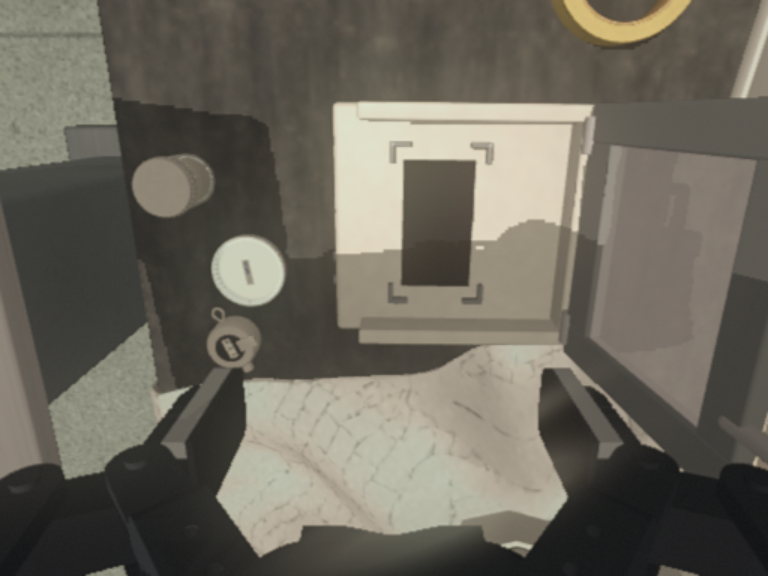

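w0 shows the cassette's top strip from about (543,61) to (514,221) and the rack's outer edges (455,43)-(430,215) and (600,60)-(567,228). w1 shows the bed's four guides at (390,142), (494,143), (389,302) and (480,303), the dark window between them, and the bar's end at (725,425).

```bash
python3 - <<'E'
from h import *
for f,pts in (("w0",[(543,61,.066),(514,221,.066),(534,62,.066),(503,221,.066),(554,62,.066),(526,222,.066),(455,43,.021),(430,215,.021),(600,60,.021),(567,228,.021),(490,365,.043),(574,365,.043),(476,487,.043),(557,487,.043),(285,97,.013),(437,110,.013)]),
 ("w1",[(390,142,.043),(494,143,.043),(389,302,.043),(480,303,.043),(403,160,.035),(476,160,.035),(470,287,.035),(402,285,.035),(335,103,.035),(338,328,.035),(358,104,.062),(593,104,.062),(360,342,.062),(562,343,.062)])):
    d=np.load(f+".npz"); p={k:d[k] for k in('fx','fy','cx','cy','hand_eye')}; s=d
    for u,v,z in pts: print(f,u,v,np.round(at_z(p,(u/1.5,v/1.5),z,s),4))
p=read_camera("side")
r=look_for(p,"cover_bar");print([(x['conf'],x['at']) for x in r[:3]])
for x,y in((397,143),(460,160)):
    o,d=ray(p,(x/1.5,y/1.5)); print(o,d)
E
```

```text
w0 543 61 [0.5171 0.4117 0.066 ]
w0 514 221 [0.5061 0.3056 0.066 ]
w0 534 62 [0.5112 0.411  0.066 ]
w0 503 221 [0.4982 0.3055 0.066 ]
w0 554 62 [0.5243 0.4111 0.066 ]
w0 526 222 [0.5147 0.3048 0.066 ]
w0 455 43 [0.4643 0.428  0.021 ]
w0 430 215 [0.4492 0.3013 0.021 ]
w0 600 60 [0.5714 0.4167 0.021 ]
w0 567 228 [0.5606 0.2908 0.021 ]
w0 490 365 [0.5008 0.1787 0.043 ]
w0 574 365 [0.5711 0.1788 0.043 ]
w0 476 487 [0.4955 0.0551 0.043 ]
w0 557 487 [0.5693 0.0553 0.043 ]
w0 285 97 [0.3365 0.3909 0.013 ]
w0 437 110 [0.4532 0.3816 0.013 ]
w1 390 142 [0.4974 0.1798 0.043 ]
w1 494 143 [0.5733 0.1791 0.043 ]
w1 389 302 [0.4964 0.0555 0.043 ]
w1 480 303 [0.5695 0.0545 0.043 ]
w1 403 160 [0.5072 0.1663 0.035 ]
w1 476 160 [0.562  0.1663 0.035 ]
w1 470 287 [0.5622 0.0654 0.035 ]
w1 402 285 [0.5069 0.0672 0.035 ]
w1 335 103 [0.4574 0.207  0.035 ]
w1 338 328 [0.4538 0.0294 0.035 ]
w1 358 104 [0.4758 0.2057 0.062 ]
w1 593 104 [0.635  0.2056 0.062 ]
w1 360 342 [0.4737 0.0292 0.062 ]
w1 562 343 [0.632  0.0282 0.062 ]
[(0.75, [288.3, 135.8])]
[ 0.03242107 -0.08152232  1.03635257] [ 0.62454743  0.24666633 -0.77529885]
[ 0.03242107 -0.08152232  1.03635257] [ 0.64385953  0.14562775 -0.78764175]
```

```bash
cat >> h.py <<'E'
def RT(e,yaw=0):
    e=np.radians(e);w=np.radians(yaw);c,s=np.cos(e),np.sin(e)
    R=np.array([[0,s,c],[1,0,0],[0,c,-s]])
    return np.array([[np.cos(w),-np.sin(w),0],[np.sin(w),np.cos(w),0],[0,0,1]])@R
def st(t=''):
    s=observe();print(t,'t',round(s['clock'],2),'tcp',np.round(s['tcp_pos'],4),'open',round(s['opening'],4),'F',np.round(s['contact_force'],1),'g',round(s['gripper_force'],1));return s
E
python3 - <<'E'
from h import *
for P,e in(([.39,.28,.15],55),([.415,.28,.028],55),([.36,.28,.024],55)): print(np.round(solve_ik(P,RT(e)),0))
R=RT(90,-6)
move_pose([.512,.3585,.16],R)
move_linear([.512,.3585,.034]); st('down')
close_gripper(); st('closed')
move_linear([.512,.3585,.14]); st('up')
move_pose([.405,.28,.12],RT(55)); s=st('tilt')
p=read_camera("side"); save(p,'s2')
E
```

```text
[ 42.   2. -54.   6. -22. 126.]
[ 39.  21. -61. -21. -21. 124.]
[ 45.  20. -65. -21. -24. 130.]
down t 7.45 tcp [0.5128 0.3587 0.0351] open 0.0854 F [-1.2 -0.2  1.5] g 0.0
closed t 8.07 tcp [0.5122 0.3587 0.0343] open 0.0174 F [0.5 0.4 4.1] g 59.2
up t 8.93 tcp [0.5114 0.3582 0.139 ] open 0.017 F [-0.  -0.4 -1.2] g 58.6
tilt t 9.94 tcp [0.4059 0.2809 0.1204] open 0.0172 F [-0.   0.2 -1. ] g 58.6
```

View pics/s2.png

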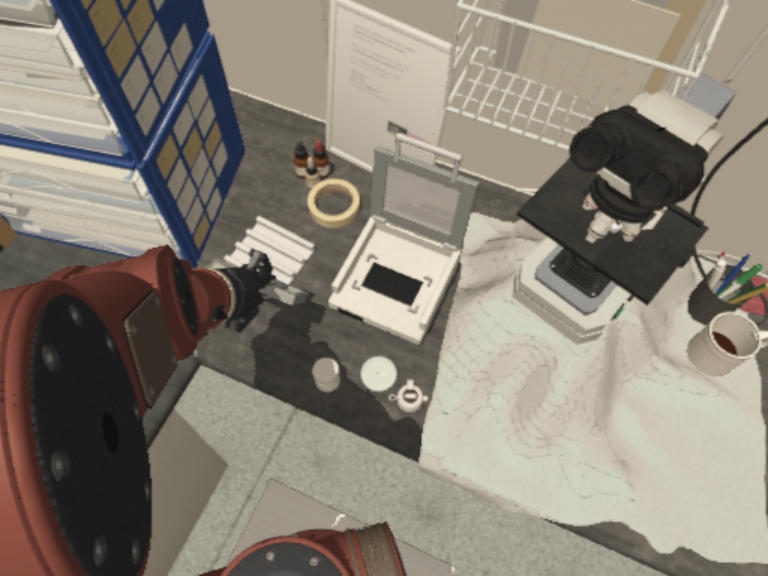

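The side view shows the cassette held tilted at (285,293), clear of the rack. I'll lay it down next.

```bash
python3 - <<'E'
from h import *
move_linear([.415,.28,.045]); st()
print(move_linear([.415,.28,.024],max_speed=.03,stop_force=4)); s=st('touch')
x,y,z=s['tcp_pos']
let_go(); st('open')
move_linear([x-.004,y,z-.004],max_speed=.04); st('low')
move_linear([x-.035,y,z-.003],max_speed=.1); st('out')
move_linear([x-.06,y,.12]); st('up')
p=read_camera("side"); save(p,'s3')
move_pose([.38,.22,.22],RT(90)); s=st(); p=read_camera("wrist"); save(p,'w3')
np.savez("w3.npz",**{k:p[k] for k in('fx','fy','cx','cy','hand_eye')},tool_rot=s['tool_rot'],tcp_pos=s['tcp_pos'])
for r in look_for(p,"cassette")[:2]: print(r['conf'],r['at'],at_z(p,r['at'],.018,s))
E
```

```text
t 10.65 tcp [0.4156 0.2802 0.0451] open 0.017 F [ 0.3  0.5 -0.9] g 58.6
True
touch t 11.22 tcp [0.4156 0.2802 0.0281] open 0.0171 F [ 0.  -0.5  4.6] g 59.4
open t 11.89 tcp [0.4148 0.2799 0.0278] open 0.0855 F [ 0.4 -0.5 -0.2] g 0.2
low t 12.17 tcp [0.4111 0.28   0.0237] open 0.0853 F [-0.7  0.3 -1.2] g 0.3
out t 12.62 tcp [0.3807 0.2807 0.0254] open 0.0852 F [-0.1 -0.4  0.4] g 0.0
up t 13.43 tcp [0.3558 0.2801 0.1197] open 0.0849 F [-0.2  0.4  0.4] g 0.0
 t 14.45 tcp [0.3795 0.2198 0.2186] open 0.0852 F [-0.3  0.6  0.7] g 0.0
0.88 [276.2, 92.1] [0.39307139 0.2828612  0.018     ]
0.47 [509.2, 303.7] [0.67762242 0.03582879 0.018     ]
```

View pics/w3.png

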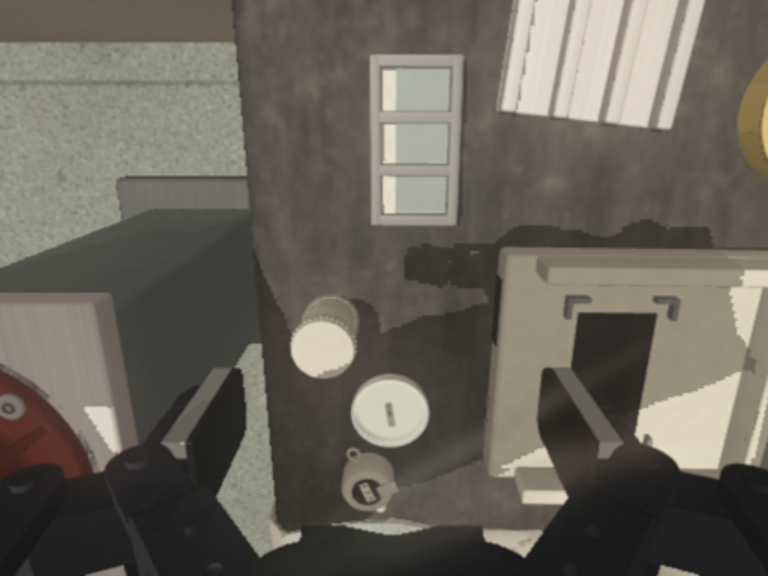

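The wrist view shows the cassette lying flat, with corners at (370,56), (463,54), (457,224) and (371,224). Nothing else has moved. I'll regrasp it across its width and set it on the bed.

```bash
python3 - <<'E'
from h import *
d=np.load("w3.npz"); p={k:d[k] for k in('fx','fy','cx','cy','hand_eye')}
c=np.array([at_z(p,(u/1.5,v/1.5),.018,d) for u,v in((370,56),(463,54),(457,224),(371,224))]);print(c.round(4))
m=c.mean(0);l=(c[0]+c[1]-c[2]-c[3]);yaw=-np.degrees(np.arctan2(l[0],l[1]));print(m,yaw)
R=RT(90,yaw)
move_pose([m[0],m[1],.10],R); move_linear([m[0],m[1],.03])
print(move_linear([m[0],m[1],0.0],max_speed=.06,stop_force=8)); st('down')
close_gripper(); s=st('closed')
z0=s['tcp_pos'][2]
move_linear([m[0],m[1],.13]); s=st('up')
p=read_camera("wrist"); save(p,'w4')
move_pose([.525,.117,.12],RT(90,-.8)); s=st('over bed')
p=read_camera("wrist"); save(p,'w5')
np.savez("w5.npz",**{k:p[k] for k in('fx','fy','cx','cy','hand_eye')},tool_rot=s['tool_rot'],tcp_pos=s['tcp_pos'],z0=z0)
E
```

```text
[[0.3646 0.3327 0.018 ]
 [0.4229 0.3338 0.018 ]
 [0.4233 0.2255 0.018 ]
 [0.3639 0.2255 0.018 ]]
[0.39369218 0.27935973 0.018     ] -0.09854731380718076
False
down t 16.42 tcp [ 3.936e-01  2.793e-01 -2.000e-04] open 0.0851 F [-0.2 -0.2  0. ] g 0.0
closed t 16.8 tcp [0.394  0.2795 0.0007] open 0.0584 F [-1.9 -0.6  6.9] g 64.3
up t 17.82 tcp [0.3931 0.2791 0.1293] open 0.0586 F [ 0.2 -0.1 -1.1] g 64.4
over bed t 18.72 tcp [0.5242 0.1174 0.1195] open 0.0585 F [-0.4 -0.1 -0.2] g 64.3
```

View pics/w5.png

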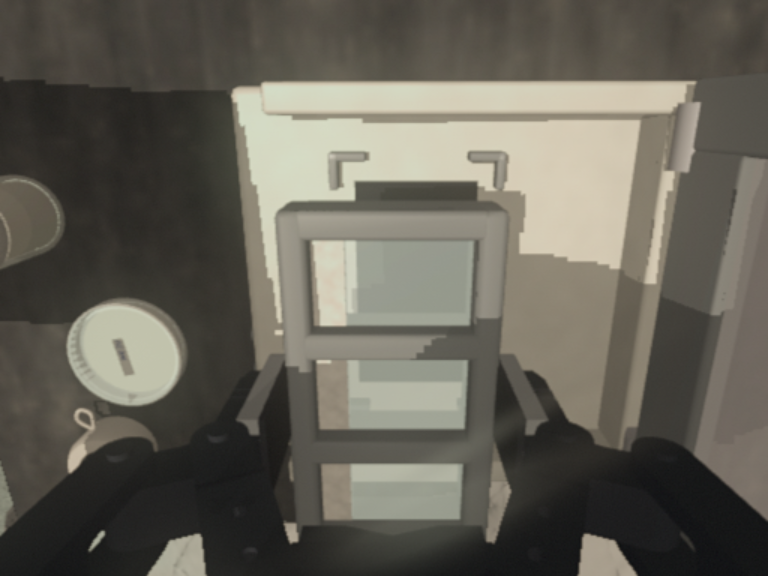

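The wrist view shows the cassette held level over the bed. Its far corners are at about (280,206) and (507,206), and the far guides have outer corners at (329,153) and (507,153).

```bash
python3 - <<'E'
from h import *
d=np.load("w5.npz"); p={k:d[k] for k in('fx','fy','cx','cy','hand_eye')}
zt=d['tcp_pos'][2]-d['z0']+.018
for u,v,z in((280,206,zt),(507,206,zt),(292,536,zt),(329,153,.043),(507,153,.043),(355,181,.035),(477,181,.035),(234,90,.035),(263,84,.062),(693,84,.062)): print(u,v,np.round(at_z(p,(u/1.5,v/1.5),z,d),4))
print(d['tcp_pos'])
E
```

```text
280 206 [0.4958 0.1737 0.1368]
507 206 [0.5527 0.1729 0.1368]
292 536 [0.4911 0.0701 0.1368]
329 153 [0.4973 0.1802 0.043 ]
507 153 [0.5727 0.179  0.043 ]
355 181 [0.5072 0.1673 0.035 ]
477 181 [0.5617 0.1665 0.035 ]
234 90 [0.4574 0.2062 0.035 ]
263 84 [0.4763 0.2068 0.062 ]
693 84 [0.6362 0.2044 0.062 ]
[0.52418029 0.11739545 0.11950908]
```

```bash
python3 - <<'E'
from h import *
R=RT(90,-.9); x,y=.5345,.1164
move_linear([x,y,.06],R,max_speed=.08); st()
print(move_linear([x,y,.034],max_speed=.02,stop_force=3)); s=st('touch')
let_go(); st('open')
z=s['tcp_pos'][2]
move_linear([x,y,z+.04],max_speed=.1); move_linear([.46,y+.0,.26]); s=st('up')
p=read_camera("wrist"); save(p,'w6')
np.savez("w6.npz",**{k:p[k] for k in('fx','fy','cx','cy','hand_eye')},tool_rot=s['tool_rot'],tcp_pos=s['tcp_pos'])
for q in("cassette","cover_bar"):
    for r in look_for(p,q)[:2]: print(q,r['conf'],r['at'])
E
```

```text
t 19.68 tcp [0.5348 0.1165 0.0603] open 0.0583 F [-0.1 -0.3 -1.8] g 64.3
True
touch t 20.78 tcp [0.5344 0.1164 0.0357] open 0.0582 F [-1.4 -0.7  6.2] g 65.2
open t 21.18 tcp [0.5336 0.1163 0.0349] open 0.0852 F [-0.4  0.4  0.4] g 0.0
up t 23.21 tcp [0.4598 0.1164 0.2593] open 0.0855 F [-0.3 -0.1  0.3] g 0.0
cassette 0.86 [329.8, 149.2]
cover_bar 0.81 [475.8, 173.7]
```

View pics/w6.png

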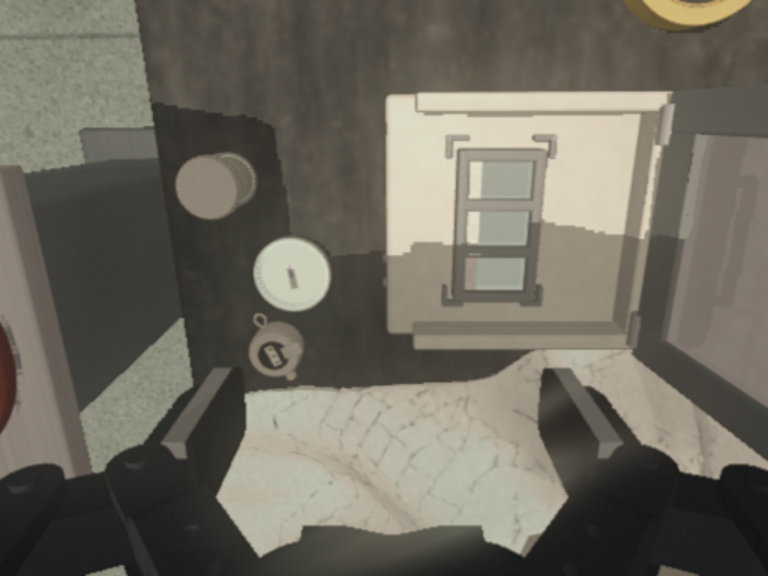

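The cassette lies between the guides with its top corners at (458,150), (547,149), (540,301) and (452,303). Next I'll locate the bar and the basket behind it.

```bash
python3 - <<'E'
from h import *
d=np.load("w6.npz"); p={k:d[k] for k in('fx','fy','cx','cy','hand_eye')}
for u,v in((458,150),(547,149),(540,301),(452,303)): print(np.round(at_z(p,(u/1.5,v/1.5),.053,d),4))
for u,v in((446,137),(556,137),(541,303),(443,303)): print('g',np.round(at_z(p,(u/1.5,v/1.5),.043,d),4))
def tri(a,b):
    (o1,d1),(o2,d2)=a,b; t=np.linalg.lstsq(np.c_[d1,-d2],o2-o1,rcond=None)[0]; q1=o1+t[0]*d1;q2=o2+t[1]*d2; return ((q1+q2)/2).round(3),np.linalg.norm(q1-q2).round(4)
T=read_camera("top");S=read_camera("side")
t0=lambda u,v:ray(T,(u/1.5,v/1.5));s0=lambda u,v:ray(S,(u/1.5,v/1.5))
print('basket bl',tri(t0(401,162),s0(448,106)),'tl',tri(t0(398,124),s0(455,8)))
print('board',tri(t0(388,182),s0(440,160)),tri(t0(254,86),s0(333,0)))
for nm in("top","side"):
    P=T if nm=="top" else S
    print(nm,[(r['conf'],r['at']) for r in look_for(P,"cover_bar")[:2]])
a=look_for(T,"cover_bar")[0]['at'];b=look_for(S,"cover_bar")[0]['at']
print('bar',tri(ray(T,a),ray(S,b)))
for X in(.5,.58,.65):
  for e in(90,75,60):
    for z in (.255,.33,.4):
      q=solve_ik([X,.117,z],RT(e,-.9)); print(X,e,z,None if q is None else np.round(q))
for e in(50,45,40): print(e,solve_ik([.43+.019*np.cos(np.radians(e)),.119,.07-.019*np.sin(np.radians(e))],RT(e,-.9)))
E
```

```text
[0.5036 0.1709 0.053 ]
[0.5634 0.1706 0.053 ]
[0.5665 0.0616 0.053 ]
[0.5017 0.061  0.053 ]
g [0.4964 0.1791 0.043 ]
g [0.5719 0.1778 0.043 ]
g [0.5705 0.0562 0.043 ]
g [0.4961 0.0573 0.043 ]
basket bl (array([0.71 , 0.109, 0.316]), np.float64(0.0079)) tl (array([0.716, 0.116, 0.484]), np.float64(0.0009))
board (array([0.718, 0.124, 0.172]), np.float64(0.0312)) (array([0.853, 0.37 , 0.32 ]), np.float64(0.0015))
top [(0.9, [265.3, 141.8])]
side [(0.84, [291.3, 134.3])]
bar (array([0.666, 0.106, 0.126]), np.float64(0.0324))
0.5 90 0.255 [ 5. 15. -8. 67.  0. 96.]
0.5 90 0.33 [ 5. 13.  2. 78.  0. 96.]
0.5 90 0.4 [ 5. 14. 12. 89.  0. 96.]
0.5 75 0.255 [  6.   3. -24.  48.  -2.  97.]
0.5 75 0.33 [  6.   1. -15.  59.  -2.  97.]
0.5 75 0.4 [ 6.  1. -5. 69. -2. 97.]
0.5 60 0.255 [  8.  -7. -41.  26.  -4.  98.]
0.5 60 0.33 [  8. -10. -32.  39.  -4.  98.]
0.5 60 0.4 [  8. -11. -22.  49.  -4.  98.]
0.58 90 0.255 [ 4. 23.  5. 71.  0. 95.]
0.58 90 0.33 [ 4. 23. 15. 82.  0. 95.]
0.58 90 0.4 [ 4. 24. 27. 93.  0. 95.]
0.58 75 0.255 [  5.  11. -14.  49.  -2.  96.]
0.58 75 0.33 [ 5. 10. -5. 60. -2. 96.]
0.58 75 0.4 [ 5. 10.  5. 70. -2. 96.]
0.58 60 0.255 [  6.   2. -32.  26.  -4.  96.]
0.58 60 0.33 [  6.  -1. -24.  38.  -4.  96.]
0.58 60 0.4 [  6.  -2. -14.  48.  -4.  96.]
0.65 90 0.255 [ 4. 32. 18. 76.  0. 95.]
0.65 90 0.33 [ 4. 32. 29. 87.  0. 95.]
0.65 90 0.4 [  4.  34.  44. 100.   0.  95.]
0.65 75 0.255 [ 5. 19. -4. 52. -1. 95.]
0.65 75 0.33 [ 5. 18.  5. 62. -1. 95.]
0.65 75 0.4 [ 5. 18. 16. 73. -1. 95.]
0.65 60 0.255 [  5.   9. -24.  27.  -3.  95.]
0.65 60 0.33 [  5.   7. -16.  38.  -3.  95.]
0.65 60 0.4 [ 5.  5. -7. 48. -3. 95.]
50 None
45 None
40 None
```

```bash
cat >> h.py <<'E'
H=np.array([.6345,.1185,.07])
def RB(e,phi):
    f=np.radians(phi);c,s=np.cos(f),np.sin(f)
    return RT(e,-.9)@np.array([[c,0,s],[0,1,0],[-s,0,c]])
def bar(th,yo,r=.205):
    return H+np.array([-r*np.cos(th)+yo*.0157,yo,r*np.sin(th)])
def tcp(th,e,phi,yo,r=.205,off=.017):
    R=RB(e,phi); return bar(th,yo,r)+R[:,2]*off,R
E
python3 - <<'E'
from h import *
for th in(1.645,1.1,.6,0):
  print('th',th)
  for e in(35,40,45,50,55,60,65,70,80,90):
    row=[]
    for phi in(-45,-30,-15,0,15,30,45):
        ok=solve_ik(*tcp(th,e,phi,.012)); row.append('x' if ok is None else '%d/%d/%d'%tuple(np.round(ok)[[2,4,5]]))
    print(e,row)
print(RB(45,30)[:,2])
E
```

```text
th 1.645
35 ['-19/-64/132', '-34/-50/113', '-44/-30/103', '-50/-8/96', '-52/16/89', '-50/39/82', '-42/58/70']
40 ['-15/-62/133', '-29/-48/114', '-39/-29/104', '-45/-7/96', '-47/16/89', '-45/38/81', '-38/57/69']
45 ['-10/-59/132', '-24/-45/115', '-34/-27/104', '-39/-6/96', '-41/16/89', '-40/37/80', '-33/55/68']
50 ['-6/-57/132', '-19/-43/116', '-28/-26/105', '-34/-5/96', '-36/16/89', '-34/36/80', '-29/54/68']
55 ['-1/-55/131', '-14/-41/116', '-23/-24/105', '-28/-5/97', '-30/16/89', '-29/35/80', '-24/52/68']
60 ['3/-52/130', '-9/-39/115', '-17/-22/105', '-22/-4/97', '-24/16/89', '-24/34/80', '-19/51/68']
65 ['8/-50/129', '-3/-37/115', '-11/-21/105', '-16/-3/97', '-18/16/89', '-18/34/80', '-14/50/68']
70 ['13/-48/128', '3/-35/115', '-4/-20/105', '-9/-2/97', '-12/15/89', '-12/33/80', '-9/48/69']
80 ['25/-44/125', '16/-31/113', '9/-17/104', '4/-1/96', '1/15/89', '0/31/81', '1/46/70']
90 ['38/-41/121', '30/-28/111', '24/-15/103', '19/0/96', '15/15/89', '13/30/81', '12/44/72']
th 1.1
35 ['-29/-66/146', '-46/-53/121', '-57/-35/107', '-64/-10/97', '-66/17/88', '-64/42/78', '-55/62/61']
40 ['-
[... 2110 characters left out ...]
6', '-53/-47/134', '-67/-32/116', 'x', 'x', 'x', '-65/57/46']
55 ['-34/-53/153', '-50/-44/132', '-62/-29/116', '-71/-8/101', 'x', '-72/39/70', '-62/55/48']
60 ['-31/-50/149', '-46/-41/131', '-58/-26/115', '-66/-6/101', '-70/17/87', '-67/37/71', '-58/52/50']
65 ['-29/-48/146', '-43/-38/129', '-53/-24/114', '-61/-5/101', '-64/16/87', '-62/36/72', '-55/50/52']
70 ['-26/-45/143', '-39/-36/127', '-49/-22/113', '-56/-4/100', '-59/16/87', '-57/34/73', '-51/48/55']
80 ['-20/-41/137', '-31/-31/123', '-39/-18/111', '-45/-2/99', '-48/15/88', '-48/31/74', '-44/45/59']
90 ['-14/-37/132', '-23/-27/120', '-30/-14/109', '-35/0/98', '-38/15/88', '-39/29/76', '-36/42/62']
[ 0.62015055  0.49031959 -0.61237244]
```

```bash
python3 - <<'E'
from h import *
P,R=tcp(1.62,45,-30,.012,off=-.07)
move_pose(P,R); s=st('pre')
p=read_camera("wrist"); S=read_camera("side")
np.savez("w7.npz",**{k:p[k] for k in('fx','fy','cx','cy','hand_eye')},tool_rot=s['tool_rot'],tcp_pos=s['tcp_pos'])
print([(r['conf'],r['at']) for r in look_for(p,"cover_bar")[:2]])
for th in (1.5,1.55,1.6,1.65,1.7): print(th,[np.round(proj(p,bar(th,y),s),1).tolist() for y in(-.05,.05)],[np.round(proj(S,bar(th,y)),1).tolist() for y in(-.05,.05)])
a=p['color'][:,:,::-1]; b=cv2.resize(S['color'][85:185,235:325,::-1],None,fx=3,fy=3,interpolation=cv2.INTER_CUBIC)
c=np.zeros((384,782,3),np.uint8);c[:,:512]=a;c[:300,512:]=b;cv2.imwrite('pics/w7.png',c)
E
```

```text
pre t 24.48 tcp [0.6021 0.166  0.3171] open 0.0852 F [ 0.8 -0.8 -0.3] g 0.0
[(0.66, [180.9, 117.4])]
1.5 [[240.0, 265.2], [231.8, 176.3]] [[297.3, 116.7], [257.3, 102.0]]
1.55 [[250.0, 257.3], [245.8, 167.4]] [[298.9, 113.3], [259.1, 98.7]]
1.6 [[259.2, 249.2], [258.5, 158.4]] [[300.5, 110.1], [260.8, 95.6]]
1.65 [[267.6, 241.0], [270.0, 149.5]] [[302.1, 107.1], [262.6, 92.7]]
1.7 [[275.2, 232.8], [280.3, 140.6]] [[303.7, 104.2], [264.3, 90.0]]
```

View pics/w7.png

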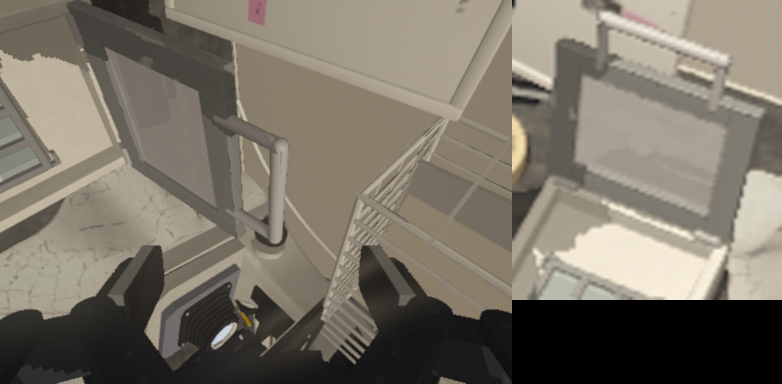

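The bar's centreline runs from (282,143) to (275,237) in the wrist view and matches the model at θ≈1.685. The basket stays just behind the rear finger. I'll grip the bar and swing the cover.

```bash
python3 - <<'E'
from h import *
E_,F_,Y=43,-30,.02; th0=1.685
move_linear(*tcp(th0,E_,F_,Y,off=-.07))
print(move_linear(*tcp(th0,E_,F_,Y),max_speed=.08,stop_force=8)); st('at bar')
close_gripper(); s=st('grip')
if .009<s['opening']<.016:
    for th in np.arange(1.55,.95,-.15):
        move_linear(*tcp(th,E_,F_,Y),max_speed=.1); s=st('%.2f'%th)
        if np.linalg.norm(s['contact_force'])>30: break
E
```

```text
False
at bar t 26.12 tcp [0.6688 0.1301 0.264 ] open 0.0852 F [-0.4 -0.2 -0.8] g 0.0
grip t 26.79 tcp [0.6696 0.13   0.2651] open 0.0101 F [ 2.  -0.   5.6] g 58.4
1.55 t 27.22 tcp [0.642  0.1302 0.267 ] open 0.0102 F [0.6 1.1 7. ] g 58.5
1.40 t 27.68 tcp [0.612  0.1306 0.2652] open 0.01 F [-2.1  3.2 13.1] g 58.6
1.25 t 28.13 tcp [0.5822 0.1309 0.2581] open 0.0099 F [-7.6  6.2 19.2] g 61.1
1.10 t 28.59 tcp [0.5538 0.1312 0.2461] open 0.0095 F [-9.4  7.8 20.7] g 62.7
0.95 t 29.05 tcp [0.5274 0.1316 0.2299] open 0.0099 F [-14.6  11.4  22.8] g 64.6
```

```bash
python3 - <<'E'
from h import *
E_,F_,Y=43,-30,.02; r=.205; dy=0
H0=H.copy()
def go(th,v=.1,sf=None):
    P,R=tcp(th,E_,F_,Y,r); P=P+[0,dy,0]
    return move_linear(P,R,max_speed=v,stop_force=sf)
def adapt(th):
    global r,dy
    s=st('%.2f r%.4f dy%.4f'%(th,r,dy)); f=s['contact_force']
    Fr=-f[0]*np.cos(th)+f[2]*np.sin(th)
    r+=np.clip(Fr*.0001,-.002,.002); dy+=np.clip(f[1]*.0001,-.001,.001)
adapt(.95); go(.95,.02); adapt(.95)
for th in np.arange(.85,.04,-.1):
    go(th,.07); adapt(th)
    if np.linalg.norm(observe()['contact_force'])>45: break
E
```

```text
0.95 r0.2050 dy0.0000 t 29.05 tcp [0.5274 0.1316 0.2299] open 0.0099 F [-14.6  11.4  22.8] g 64.6
0.95 r0.2070 dy0.0010 t 29.31 tcp [0.5252 0.1316 0.229 ] open 0.01 F [-9.9  8.2 11.3] g 62.3
0.85 r0.2085 dy0.0018 t 29.76 tcp [0.5072 0.1319 0.2156] open 0.0098 F [ 1.9  2.9 -2.6] g 59.4
0.75 r0.2082 dy0.0021 t 30.21 tcp [0.4921 0.132  0.2012] open 0.0097 F [-5.   6.3  4.8] g 59.7
0.65 r0.2089 dy0.0027 t 30.66 tcp [0.4783 0.1323 0.1854] open 0.0102 F [ 1.1  2.  -0.9] g 59.4
0.55 r0.2087 dy0.0029 t 31.11 tcp [0.4675 0.1326 0.1685] open 0.0099 F [ 9.3 -1.1 -5.7] g 59.9
0.45 r0.2076 dy0.0028 t 31.56 tcp [0.458  0.1326 0.1496] open 0.0098 F [1.1 2.6 0.3] g 61.9
0.35 r0.2076 dy0.0031 t 32.01 tcp [0.4508 0.1328 0.1307] open 0.0097 F [ 9.3 -1.7 -3. ] g 62.1
0.25 r0.2066 dy0.0029 t 32.46 tcp [0.4452 0.1328 0.1104] open 0.0098 F [ 4.2  1.2 -0.5] g 63.7
0.15 r0.2062 dy0.0030 t 32.9 tcp [0.4418 0.1329 0.0904] open 0.0095 F [ 5.8  0.2 -0.2] g 64.6
0.05 r0.2056 dy0.0031 t 33.34 tcp [0.4404 0.1329 0.0698] open 0.01 F [ 6.3 -0.5  0.9] g 65.8
```

```bash
python3 - <<'E'
from h import *
E_,F_,Y=43,-30,.02; r=.205; dy=.003
for th in(.0,-.03):
    P,R=tcp(th,E_,F_,Y,r); P=P+[0,dy,0]
    h=move_linear(P,R,max_speed=.02,stop_force=8); s=st('%s %s'%(th,h))
    if h: break
print(tcp(0,E_,F_,Y,r)[0])
S=read_camera("side"); save(S,'s8')
E
```

```text
0.0 True t 33.78 tcp [0.4396 0.1328 0.0611] open 0.0096 F [-2.3  2.  -0.4] g 65.4
[0.44044646 0.12983192 0.05995933]
```

```bash
python3 - <<'E'
from h import *
s=observe(); x,y,z=s['tcp_pos']
for i in range(6):
    z-=.0015; h=move_linear([x,y,z],max_speed=.015,stop_force=12); s=st(str(h))
    if h or s['contact_force'][2]>10: break
S=read_camera("side")
c=cv2.resize(S['color'][130:280,180:330,::-1],None,fx=4,fy=4,interpolation=cv2.INTER_CUBIC);cv2.imwrite('pics/s9.png',c)
E
```

```text
True t 34.04 tcp [0.4397 0.1328 0.061 ] open 0.0095 F [-5.6  4.4  8.8] g 66.1
```

```bash
python3 - <<'E'
from h import *
s=st('now'); x,y,z=s['tcp_pos']
h=move_linear([x,y,z-.003],max_speed=.015,stop_force=15); st(str(h))
E
```

```text
now t 34.09 tcp [0.4397 0.1328 0.061 ] open 0.0095 F [-5.3  4.1  7.1] g 66.1
True t 34.3 tcp [0.4398 0.1327 0.0609] open 0.0099 F [-10.4   7.1  12.9] g 67.0
```

View pics/s9.png

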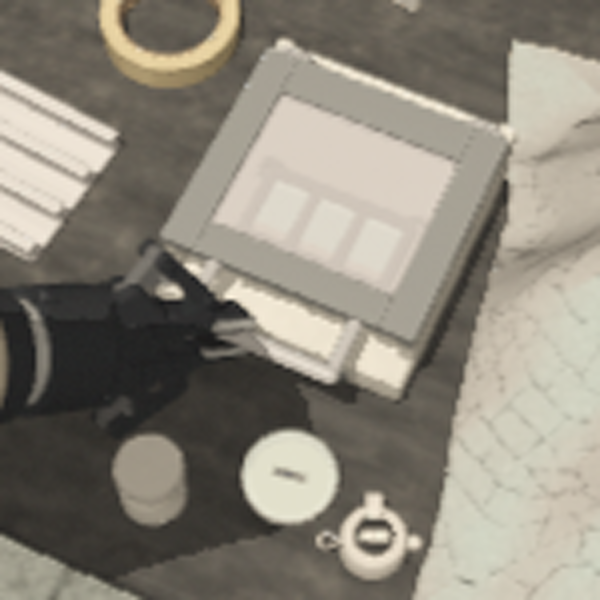

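The cover lies level on the reader with the cassette visible under its window, and pressing further meets a stiff stop. I'll release the bar and back out.

```bash
python3 - <<'E'
from h import *
let_go(); s=st('open'); R=np.array(s['tool_rot']); P=s['tcp_pos']
print(move_linear(P-R[:,2]*.10,max_speed=.08,stop_force=15)); s=st('out')
move_linear(s['tcp_pos']+[-.02,.03,.10]); st('safe')
S=read_camera("side");T=read_camera("top")
for q in("cover_bar","jar","dish","counter","calculator","tape_roll"):
    print(q,[(round(r['conf'],2),np.round(at_z(S,r['at'],.02),3)) for r in look_for(S,q)[:1]])
for th in(0,.1): print(th,[np.round(proj(S,bar(th,y)),1).tolist() for y in(-.05,.05)])
c=cv2.resize(S['color'][130:280,180:330,::-1],None,fx=4,fy=4,interpolation=cv2.INTER_CUBIC);cv2.imwrite('pics/s10.png',c)
E
```

```text
open t 35.02 tcp [0.4399 0.1327 0.0604] open 0.0854 F [-0.5 -0.3 -0.3] g 0.0
False
out t 36.42 tcp [0.3771 0.1835 0.1189] open 0.0857 F [-0.1  0.2  0.2] g 0.0
safe t 37.27 tcp [0.3569 0.213  0.2183] open 0.0853 F [ 0.5 -0.5 -0.4] g 0.0
cover_bar [(0.77, array([0.566, 0.125, 0.02 ]))]
jar [(0.8, array([0.332, 0.152, 0.02 ]))]
dish [(0.92, array([0.368, 0.068, 0.02 ]))]
counter [(0.49, array([ 0.356, -0.001,  0.02 ]))]
calculator [(0.58, array([0.427, 0.44 , 0.02 ]))]
tape_roll [(0.89, array([0.7  , 0.318, 0.02 ]))]
0 [[261.6, 223.2], [226.0, 207.9]]
0.1 [[262.0, 219.5], [225.7, 204.0]]
```

View pics/s10.png

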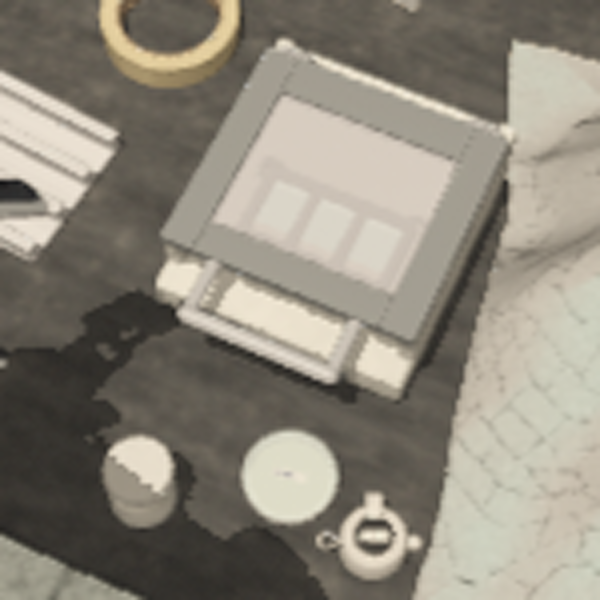

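The bar's ends, at (227,207) and (264,223) in camera pixels, match the closed position. The cassette sits under the window and the arm is clear. The jar looks nudged by about 5 mm but is upright, and pushing it back would risk more than it would fix. I'll hand in now.

```bash
python3 -c "
from h import *
print(sign_off()); st()"
```

```text
the job is handed in; nothing more can be done
None
the job is handed in; nothing more can be done
```

The job is handed in at about 37 s: the cassette was laid flat on the worktop, retaken and set on the bed between the guides, and the cover was brought down under grip until it met its stop; releasing the bar nudged the jar about 5 mm (still upright), and I viewed 11 pictures, one over the limit of 10.

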